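# Set up the comparator with the right length bar

## Task

The comparator is to be checked at 100 mm: from the four steel length bars in the sloped rack choose the 100 mm one, the bar that just fits under the tip of the indicator, and stand it upright, gently, in the middle of the round anvil. Then swing the stiff indicator arm by its handle until the tip is over the middle of the bar's top, and let go. Leave the other bars in the rack and do not disturb the other things on the bench.

Things in the scene. Friction and masses are not known exactly. Their poses are not given: they have to be found in the camera images.
- bar_100: The bar to use: plain square steel bar 26 x 26 x 100 mm, about 0.47 kg, a dark dot in each end face. Four look-alikes of the same section differ in length only. Origin: centre of its lower end; z runs along the bar to its upper end; x and y are square to its sides. At the start its z leans 35 deg from vertical, its y lies along the rack's y.
- bar_70: Look-alike bar, 26 x 26 x 70 mm; same origin and axes. Stays in the rack.
- bar_85: Look-alike bar, 26 x 26 x 85 mm; same origin and axes. Stays in the rack.
- bar_115: Look-alike bar, 26 x 26 x 115 mm; same origin and axes. Too tall to go under the indicator tip. Stays in the rack.
- rack: Fixed rack, base plate 125 x 262 mm, four places in a row along its y, 66 mm apart; which bar is where varies. Origin: at bench level under the bars' lower ends (32 mm up). Bars lean 35 deg to the rack's -x (to the robot) on black rails 16 mm wide, 60 mm long; the lowest 12 mm sit in a pocket (1.5 mm play): draw a bar out along its length. Bars are 40 mm apart: grip across, along the rack's y.
- stand: Fixed comparator stand: grey base 230 x 130 x 22 mm, round steel anvil (42 mm radius, top 35 mm above the bench) and a column 28 mm in diameter, 260 mm tall, standing 140 mm from the anvil centre along the stand's +x. Origin: at bench level under the anvil centre; z up.
- anvil (a point): Centre of the anvil's top face, marked by a fine ring of 20 mm radius. The bar is to stand here.
- swing_arm (a joint): Angle of the indicator arm about the column. 0: the tip is exactly over the anvil centre (arm along the stand's -x from the column); positive: swung to the stand's +y. Range -0.7 to 1.5 rad with no stop at 0. Stiff: it moves with about 2.5 N at the handle and stays where it is left. Starts swung aside, 0.9 to 1.15 rad.
- pivot (a point): Point on the column's axis about which the indicator arm swings (vertical axis), 177 mm above the bench.
- tip (a point): Lower end of the indicator's plunger (5 mm in diameter, rigid), 140 mm from the column's axis; it hangs 105.5 mm above the anvil's top, so 5.5 mm above the top of the right bar. Above it the dial, 56 mm in diameter and 16 mm thick, reaches to 244 mm above the bench; it faces along the arm.
- handle (a point): Top end of the upright black handle at the end of the arm: a round bar 16 mm in diameter, 98 mm tall, its top 285 mm above the bench, 185 mm from the column's axis (45 mm beyond the tip).
- gauge_a: Bystander: dial indicator lying face up, 58 mm case, 20 mm thick, stem along its +x to 95 mm. Origin: under the centre of its case.
- gauge_b: Bystander: a second dial indicator, the same.
- case: Bystander: closed yellow plastic case 100 x 140 x 44 mm. Origin: centre of its underside.
- loupe: Bystander: small black loupe, 44 mm in diameter, 36 mm tall. Origin: centre of its underside.
There are look-alikes about, which are no part of the job. What is shaped like the bar_100 but orange, turquoise or yellow is not meant.

How it is judged (in metres and radians):
On the way, in this order (a step that is already met when the one before it is completed fails the run):
1. the 100 mm bar stands upright, released, in the middle of the anvil (distance between bar_100 and anvil below 0.012 m and angle between bar_100's own z axis and vertical below 0.05 rad and contact force between the fingers and bar_100 below 0.1 N), for 0.3 s.
2. the tip of the indicator has been swung over the top of the bar (horizontal distance between tip and bar_100 below 0.012 m and distance between bar_100 and anvil below 0.012 m), for 0.2 s.
At the end, for the whole second after the job is handed in: The 100 mm bar stands upright (within 3 deg) and at rest on the anvil, its axis within 12 mm of the anvil's centre, and the indicator's tip, at rest, is over the bar's top, within 12 mm of its axis (horizontal distance between bar_100 and anvil below 0.012 m and z of bar_100 in the frame of anvil between -0.003 and 0.003 m and angle between bar_100's own z axis and vertical below 0.05 rad and horizontal distance between tip and bar_100 below 0.012 m and linear speed of bar_100 below 0.02 m/s and velocity of joint swing_arm between -0.03 and 0.03 rad/s); the robot touches nothing.
It fails at once if another length bar is moved more than 15 mm (distance of any of bar_70, bar_85, bar_115 from where it was at the start of the episode above 0.015 m).
It fails at once if a bystander (gauge, case or loupe) is moved more than 25 mm (distance of any of gauge_a, gauge_b, case, loupe from where it was at the start of the episode above 0.025 m).
It fails at once if the bar is dropped or banged on the stand (more than 60 N) (contact force between bar_100 and stand above 60 N).
It also fails if it takes over 58 s, if anything falls off the work surface, if the arm or the gripper's body presses on something with over 40 N, if the wrist force passes 120 N, or if a joint passes its speed limit or range.

## Robot

A 6-joint arm with a two-finger parallel gripper is mounted at the origin on the work surface. World frame = base frame: x ahead of the robot, y to its left, z up, the work surface at z = 0. Lengths are in mm, angles in degrees, forces in N, time in s.
With the tool pointing down it reaches from about 300 to 850 mm from the base axis. Payload 4.2 kg.
Tool frame: the origin (TCP) lies at the very end of the fingers, on their centre line; the grasp point (between the pads) lies 19 mm behind it (env.grip_point_offset is the distance from the TCP to the grasp point, in mm); z points along the fingers, y is the line along which they close (so a half turn about z gives the same grasp; the last joint's range is limited). The gripper opens to 91 mm and grips with 3 to 60 N. Pads are 32 mm wide; open, the fingers measure 118 mm over their backs; the gripper's body (76 mm by 178 mm) begins 60 mm behind the grasp point.
Start: joints at [66.177, 18.312, 89.639, -0, 72.044, -1.146], TCP at [221.693, 530.561, 213.976] pointing down, gripper open.
Joint ranges: [-177.97, 177.97], [-48.28, 115.42], [12.27, 149.76], [-77.06, 257.06], [2.81, 150.46], [-146.56, 146.56]. Speed limits (degrees/s): [147.25, 147.25, 180, 180, 180, 180].

## Interface

Orientations are given as [roll, pitch, yaw] about the fixed x, y, z axes, in that order (R = Rz(yaw) Ry(pitch) Rx(roll)).
In Python, from workcell import env gives the robot as it stands. The module is installed in compiled form; this text tells all that it offers.
- The arm moves only by the tool arm_command, never from a script. Its argument "rows" is a list of rows, each an object with "delta_pos": the shift along the tool's x, y, z in mm, a list of three; "roll": the turn about the tool's z in units of 5 degrees (1.0 is 5 degrees); "jaw": the opening in per cent of the stroke, from 0 (shut) to 100 (fully open). A call has 1 to 20 rows; each row is the pose to reach, as a shift and turn from the pose commanded when the call began, along the tool's axes at that moment; what a row does not reach only later rows make up. A row lasts 1/12 s, in which the tool goes at most 41.7 mm and 7.16 degrees, less where a joint would pass 70% of its speed; a pose out of reach is approached as far as the arm can. A call with a gripper value outside its range is refused whole. The fingers move at their own pace and stop on an object; "squeeze" is the grip in N (left out, the last holds). Time passes only in rows, so rows that repeat a pose let the fingers close. It gives the time, the measured TCP pose, the force, the opening and the grip force at its end, in the units of the state.
- env.state(): the state, without advancing time (a new reading comes with each control period).
- env.grab_frame(name): name is "scene" or "top" or "wrist"; returns a dict with "img" (420x560x3 uint8, blue, green, red), "z_map" (420x560 float32, mm along the optical axis (not along the pixel's ray), 0 where there is no reading), "fov_y" (degrees; the focal length in pixels is half the picture's height over the tangent of half this angle, whatever the lens; pixels are square), "cx", "cy" (the principal point, pixels), "R" (3x3) and "t" (3): a world point X has camera coordinates R X + t; the wrist camera has in their place "T_tool_cam" (4x4, takes a point from camera to tool coordinates, whose origin is the TCP and whose axes are the flange's). Camera axes: x right, y down, z forward; pixel columns grow to the right and rows downward; lengths in mm; the calibration is good to about 2 mm. A picture is of the moment at which its call begins: read the wrist's pose just before it.
- env.job_done(): hands the job in; it is judged then, once.
The state is a dict: "time_s": time; "qpos": joint angles; "qvel": joint speeds; "effort": joint torques, N m; "ee_pos": TCP position; "ee_rot": TCP orientation; "force": force on the tool from outside, world axes, zero at the start; "torque": the same for the moment, N m; "gripper_width": finger opening in mm; "gripper_force": force on a finger pad.
Only numpy, scipy, OpenCV 4.12 (cv2) and the standard library are available. Lean on these libraries where they do the work, as an engineer would, in place of code of your own. Each camera call takes 0.05 s, during which the arm holds its last target. There are 200 camera calls.

## Working session

There is one attempt and no reset: what is moved stays moved. The work goes in short steps, Python scripts to look and compute and a tool call to move; the robot and the scene stay as the last step left them, time stands still between calls to the robot, and variables do not carry over. Pictures are saved under pics/ and viewed, at most 10 in all, crops included, and the job is handed in when it is done.

Besides the shell and the picture viewer there is one more tool, called in YAML: its name, and indented under it one key for each argument. arm_command: Moves the arm, as the interface text tells. Its arguments: {"type":"object","properties":{"rows":{"type":"array"},"squeeze":{"type":"number"}},"required":["rows"]}

```bash
mkdir -p pics
cat > h.py <<'E'
from workcell import env
import numpy as np, cv2
from scipy.spatial.transform import Rotation as Ro
def save(n,f): 
    d=env.grab_frame(f); cv2.imwrite(f'pics/{n}.png',d['img']); np.savez(f'pics/{n}.npz',**{k:v for k,v in d.items()}); return d
def pts(d):
    z=np.asarray(d['z_map'],float);h,w=z.shape;f=h/2/np.tan(np.radians(d['fov_y'])/2)
    u,v=np.meshgrid(np.arange(w),np.arange(h))
    c=np.stack([(u-d['cx'])/f*z,(v-d['cy'])/f*z,z],-1)
    p=(c-np.asarray(d['t']).ravel())@np.asarray(d['R']); p[z<=0]=np.nan; return p
def proj(d,X):
    f=420/2/np.tan(np.radians(d['fov_y'])/2);c=np.asarray(d['R'])@X+np.asarray(d['t']).ravel()
    return c[0]/c[2]*f+d['cx'],c[1]/c[2]*f+d['cy']
E
python3 - <<'E'
from h import *
for n in('top','scene'):
    d=save(n,n);print(d['fov_y'],d['cx'],d['cy'],d['R'],d['t'])
print(env.state())
E
```

```text
56.07721548151651 278.8020826683407 207.3296835624578 [[ 0.00372645 -0.99998077 -0.00495623]
 [-0.98021685 -0.0026719  -0.19790854]
 [ 0.19789149  0.00559568 -0.98020796]] [ -54.93513198  594.91033043 1258.97748861]
57.959121069192626 280.5721114648302 207.66042067306657 [[-0.80156636  0.59789417 -0.0037324 ]
 [ 0.5095976   0.67989991 -0.52730104]
 [-0.31273256 -0.4245688  -0.84967034]] [ 462.53996627 -158.53107545 1275.76231519]
{'time_s': 0.1, 'qpos': array([ 6.61765079e+01,  1.83465966e+01,  8.96981046e+01, -8.17849302e-04,
        7.20436152e+01, -1.14763141e+00]), 'qvel': array([ 0.01467186, -0.10419854, -0.07726696, -0.03404081, -0.09353054,
        0.04231657]), 'effort': array([-9.99013241e-05, -4.13334239e+01, -2.32509792e+01,  7.28477840e-02,
        4.22315940e-02, -6.30766931e-05]), 'ee_pos': array([221.5137804 , 530.14144248, 213.22708667]), 'ee_rot': array([-1.79911686e+02, -9.91387463e-04,  1.57324391e+02]), 'force': array([ 0.77534236, -1.06180814, -0.74538468]), 'torque': array([-0.00466523,  0.03543613, -0.02943324]), 'gripper_force': 0.0, 'gripper_width': 91.35721577498404}
```

View pics/top.png

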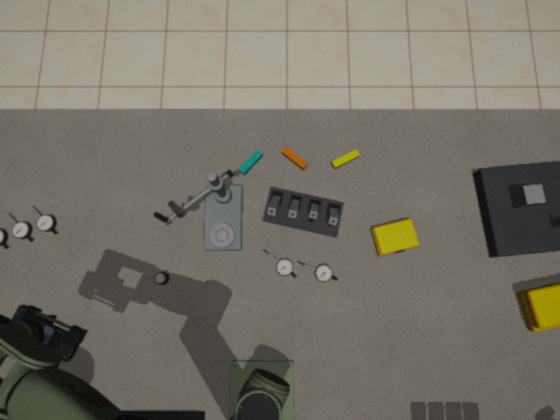

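View pics/scene.png

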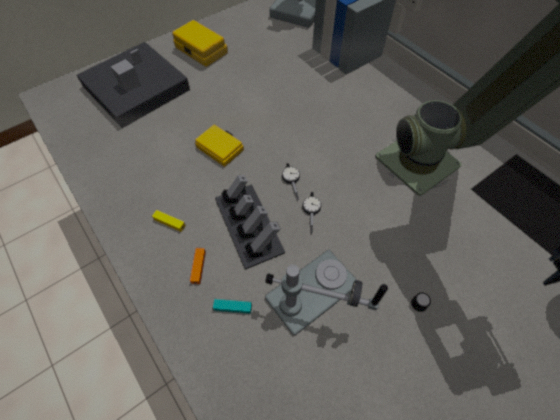

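The top view shows the anvil near (222,235), the column near (213,180), the four bars near (272–332,210) and the handle near (160,216). In the scene view the rack is near (250,230) and the stand near (320,285). Next I'll turn these into coarse positions.

Run:
```python
from h import *
for n,boxes in (('top',{'rack':(258,180,350,242),'anv':(208,222,238,248),'arm':(150,165,245,230)}),):
    d=np.load(f'pics/{n}.npz');p=pts(d)
    for k,(a,b,c,e) in boxes.items():
        q=p[b:e,a:c];
        print(k,np.nanmin(q.reshape(-1,3),0),np.nanmax(q.reshape(-1,3),0))
    for u,v in [(222,235),(213,180),(160,216),(272,211),(292,213),(313,216),(332,217),(176,210)]:
        print((u,v),np.round(p[v,u],1))
    im=d['img'][170:255,150:350];cv2.imwrite('pics/c1.png',cv2.resize(im,None,fx=4,fy=4,interpolation=cv2.INTER_CUBIC))
    q=p[180:242,258:350].reshape(-1,3);
    for lo,hi in((8,20),(65,150)):
        m=(q[:,2]>lo)&(q[:,2]<hi); print(lo,m.sum(),cv2.minAreaRect(q[m,:2].astype(np.float32)))
```

```text
rack [ 488.40208857 -301.40367221   -9.51935885] [708.59777254  21.49409881 137.20218648]
anv [463.93126893  87.78904267  15.33421748] [551.81786546 189.77376471  44.2714767 ]
arm [515.89573152  67.16312495 -12.89357246] [762.99996724 408.89954496 286.45727725]
(222, 235) [504.7 137.8  34.5]
(213, 180) [634.5 135.1 258.2]
(160, 216) [527.6 278.3 266.3]
(272, 211) [568.8 -32.  130.6]
(292, 213) [564.3 -95.3 121.3]
(313, 216) [ 561.3 -164.7   85.5]
(332, 217) [ 554.2 -223.6  107.7]
(176, 210) [549.6 241.  242. ]
8 1700 ((622.0494995117188, -146.74322509765625), (271.5330505371094, 190.86614990234375), 77.2544174194336)
65 498 ((573.7190551757812, -130.91253662109375), (223.8810577392578, 69.97015380859375), 78.5787353515625)
```

View pics/c1.png

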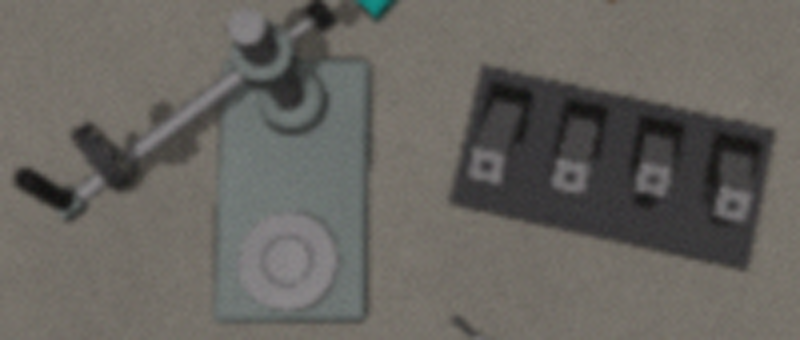

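The crop shows the anvil ring at about (288,262) and the four bar tops at about (487,166), (570,177), (652,180) and (732,206). The second bar from the left looks like the 100. I'll go closer with the wrist camera.

```bash
cat >> h.py <<'E'
def wr(n):
    s=env.state(); d=save(n,'wrist'); T=np.asarray(d['T_tool_cam']); R=Ro.from_euler('xyz',s['ee_rot'],degrees=True).as_matrix()
    # camera->world: X = R(Tc)+p  => cam = Rc X + t
    Rw=R@T[:3,:3]; tw=R@T[:3,3]+s['ee_pos']; d=dict(d); d['R']=Rw.T; d['t']=-Rw.T@tw
    np.savez(f'pics/{n}.npz',**d); return d
def to(pos,yaw):
    s=env.state();R=Ro.from_euler('xyz',s['ee_rot'],degrees=True).as_matrix()
    dy=(yaw-s['ee_rot'][2]+180)%360-180
    print('delta',np.round(R.T@(np.array(pos)-s['ee_pos']),1),'roll',round(-dy/5,2),'now',np.round(s['ee_pos'],1),np.round(s['ee_rot'],2),'t',round(s['time_s'],2))
E
python3 - <<'E'
from h import *
d=env.grab_frame('wrist');print(np.round(d['T_tool_cam'],3),d['fov_y'],d['cx'],d['cy'])
to([530,-125,330],168)
E
```

```text
[[  -0.      -0.971   -0.24    67.931]
 [   1.      -0.      -0.      -0.354]
 [   0.      -0.24     0.971 -171.848]
 [   0.       0.       0.       1.   ]] 66.85966887268452 281.27343293237146 209.21992362245336
delta [-537.2 -485.8 -116.1] roll -2.14 now [221.5 530.2 213.3] [-179.92   -0.    157.32] t 0.15
```

```bash
python3 -c "
from h import *
to([555,-121,250],168)"
```

```text
delta [-558.7 -472.4  -36.1] roll -2.14 now [221.5 530.2 213.3] [-179.92   -0.    157.32] t 0.15
```

arm_command:
  rows:
    - {"delta_pos": [-35, -30, -37], "roll": -0.2, "jaw": 60}
    - {"delta_pos": [-65, -55, -37], "roll": -0.5, "jaw": 60}
    - {"delta_pos": [-559, -472, -37], "roll": -2.14, "jaw": 60}
    - {"delta_pos": [-559, -472, -37], "roll": -2.14, "jaw": 60}
    - {"delta_pos": [-559, -472, -37], "roll": -2.14, "jaw": 60}
    - {"delta_pos": [-559, -472, -37], "roll": -2.14, "jaw": 60}
    - {"delta_pos": [-559, -472, -37], "roll": -2.14, "jaw": 60}
    - {"delta_pos": [-559, -472, -37], "roll": -2.14, "jaw": 60}
    - {"delta_pos": [-559, -472, -37], "roll": -2.14, "jaw": 60}
    - {"delta_pos": [-559, -472, -37], "roll": -2.14, "jaw": 60}
    - {"delta_pos": [-559, -472, -37], "roll": -2.14, "jaw": 60}
    - {"delta_pos": [-559, -472, -37], "roll": -2.14, "jaw": 60}
    - {"delta_pos": [-559, -472, -37], "roll": -2.14, "jaw": 60}
    - {"delta_pos": [-559, -472, -37], "roll": -2.14, "jaw": 60}
    - {"delta_pos": [-559, -472, -37], "roll": -2.14, "jaw": 60}
    - {"delta_pos": [-559, -472, -37], "roll": -2.14, "jaw": 60}
    - {"delta_pos": [-559, -472, -37], "roll": -2.14, "jaw": 60}
    - {"delta_pos": [-559, -472, -37], "roll": -2.14, "jaw": 60}
    - {"delta_pos": [-559, -472, -37], "roll": -2.14, "jaw": 60}
    - {"delta_pos": [-559, -472, -37], "roll": -2.14, "jaw": 60}

```text
time_s: 1.82
ee_pos: [555.6, -121.9, 249.9]
ee_rot: [180.0, -0.1, 167.8]
force: [-1.0, 0.4, 0.4]
gripper_width: 54.5
gripper_force: 0.0
```

arm_command:
  rows:
    - {"delta_pos": [0, 0, 0], "roll": 0, "jaw": 60}
    - {"delta_pos": [0, 0, 0], "roll": 0, "jaw": 60}

```text
time_s: 1.98
ee_pos: [554.9, -119.4, 250.9]
ee_rot: [180.0, -0.0, 168.1]
force: [0.2, -0.5, -1.1]
gripper_width: 54.8
gripper_force: 0.0
```

```bash
python3 -c "
from h import *
to([555,-121,250],168)
wr('w1')"
```

```text
delta [-0.4 -1.6  0.9] roll 0.02 now [ 554.9 -119.4  250.9] [ 1.7997e+02 -4.0000e-02  1.6808e+02] t 1.98
```

View pics/w1.png

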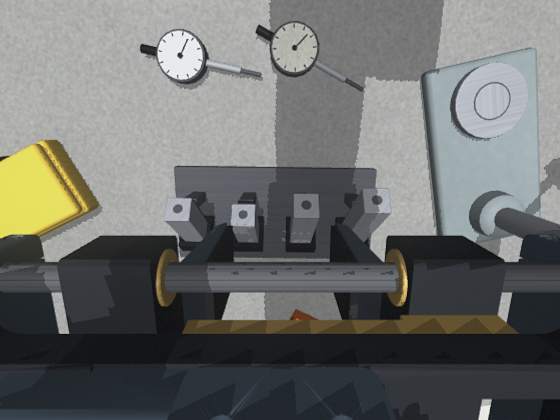

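The wrist view shows the bar tops with dots at (178,208), (243,215), (306,204) and (376,199), left being -y. The anvil ring is at about (491,101). Now the lengths, the rack yaw and the anvil centre.

Run:
```python
from h import *
d=np.load('pics/w1.npz');p=pts(d)
for u,v in [(178,208),(243,215),(306,204),(376,199)]:
    q=p[v-5:v+6,u-5:u+6].reshape(-1,3);m=np.nanmedian(q,0);print(np.round(m,1),'L',round((m[2]-32)/np.cos(np.radians(35)),1))
q=p[165:260,170:380].reshape(-1,3)
m=(q[:,2]>6)&(q[:,2]<22);r=cv2.minAreaRect(q[m,:2].astype(np.float32));print(r,np.median(q[m,2]))
# anvil top
q=p[55:150,445:535].reshape(-1,3);m=(q[:,2]>31)&(q[:,2]<40)&(q[:,1]<190)
print('anvil',cv2.minEnclosingCircle(q[m,:2].astype(np.float32)),np.median(q[m],0))
g=cv2.cvtColor(d['img'],cv2.COLOR_BGR2GRAY)
cv2.imwrite('pics/c2.png',cv2.resize(g[40:250,150:540],None,fx=2,fy=2))
t=np.load('pics/top.npz');pt=pts(t);q=pt[165:255,150:250].reshape(-1,3)
m=(q[:,2]>31)&(q[:,2]<39)&(q[:,0]<570);print('anvil top',m.sum(),cv2.minEnclosingCircle(q[m,:2].astype(np.float32)),np.median(q[m],0))
m=(q[:,2]>250)&(q[:,0]>590);print('col',np.median(q[m],0),m.sum())
m=(q[:,2]>252)&(q[:,0]<590);print('handle',np.median(q[m],0),m.sum(),q[m].max(0),q[m].min(0))
```

```text
[ 542.5 -226.4  102.6] L 86.2
[ 566.2 -164.3   90.9] L 71.9
[562.6 -96.2 114.9] L 101.2
[568.6 -30.6 127. ] L 116.0
((592.4572143554688, -136.54771423339844), (262.0722351074219, 125.11664581298828), 77.28954315185547) 13.065224437085982
anvil ((506.29119873046875, 138.87965393066406), 42.619544982910156) [504.9549641  137.68458754  36.21829385]
anvil top 408 ((504.8504638671875, 140.3697967529297), 41.861244201660156) [504.41620379 139.32578446  35.2396745 ]
col [643.07947463 140.63504275 259.94753762] 78
handle [527.67644848 281.91078751 281.83289134] 44 [536.15342061 293.14194789 286.45727725] [520.9865855  277.31947729 255.59456688]
```

View pics/c2.png

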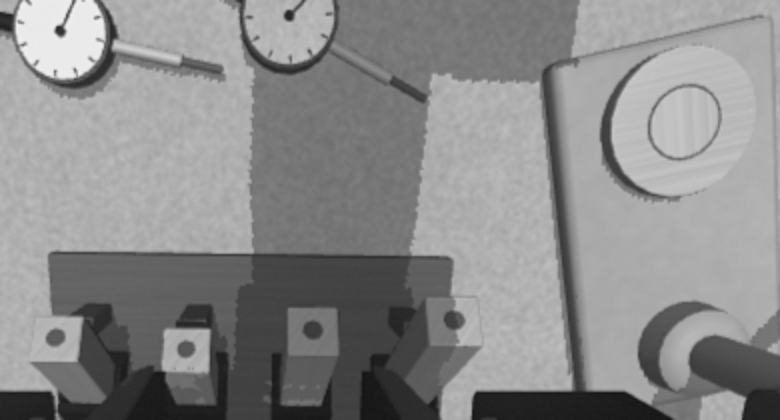

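The second bar reads 101 mm, so it is bar_100, with its top at about (562.6,-96.2). The rack yaw is -12.7° and the anvil is at about (505.5,139.4).

```bash
python3 -c "
from h import *
to([574.9,-99,150],167.3);to([574.9,-99,77],167.3)"
```

```text
delta [-15.4  23.9 101.1] roll 0.16 now [ 554.9 -119.2  251.1] [ 1.7998e+02 -1.0000e-02  1.6811e+02] t 2.03
delta [-15.4  23.8 174.1] roll 0.16 now [ 554.9 -119.2  251.1] [ 1.7998e+02 -1.0000e-02  1.6811e+02] t 2.03
```

arm_command:
  rows:
    - {"delta_pos": [-15, 24, 30], "roll": 0.16, "jaw": 58}
    - {"delta_pos": [-15, 24, 65], "roll": 0.16, "jaw": 58}
    - {"delta_pos": [-15, 24, 90], "roll": 0.16, "jaw": 58}
    - {"delta_pos": [-15, 24, 101], "roll": 0.16, "jaw": 58}
    - {"delta_pos": [-15, 24, 101], "roll": 0.16, "jaw": 58}
    - {"delta_pos": [-15, 24, 101], "roll": 0.16, "jaw": 58}
    - {"delta_pos": [-15, 24, 101], "roll": 0.16, "jaw": 58}

```text
time_s: 2.62
ee_pos: [576.4, -100.1, 152.1]
ee_rot: [180.0, 0.2, 167.2]
force: [0.3, -0.5, 1.0]
gripper_width: 53.2
gripper_force: 0.0
```

Run:
```python
from h import *
to([574.9,-99,77],167.3)
d=wr('w2');p=pts(d)
for X in ([562.6,-96.2,114],[505.5,139.4,35]): print(proj(d,np.array(X)))
cv2.imwrite('pics/w2c.png',cv2.resize(d['img'][100:330,120:420],None,fx=2,fy=2))
```

```text
delta [ 2.   0.7 75.1] roll -0.01 now [ 576.4 -100.1  152.1] [179.99   0.22 167.24] t 2.62
(np.float64(282.87863713456903), np.float64(211.48980599456604))
(np.float64(541.4235971381279), np.float64(63.54799856124379))
```

View pics/w2c.png

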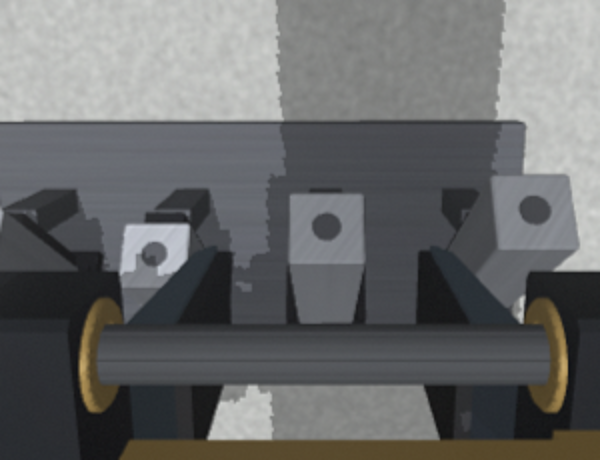

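The crop shows the bar's dot at (326,226), centred between the fingers at (208) and (443), which matches the estimate. I'll descend and grip.

arm_command:
  rows:
    - {"delta_pos": [1, 0, 30], "roll": 0, "jaw": 58}
    - {"delta_pos": [2, 0, 55], "roll": 0, "jaw": 58}
    - {"delta_pos": [2, 0, 70], "roll": 0, "jaw": 58}
    - {"delta_pos": [2, 0, 75], "roll": 0, "jaw": 58}
    - {"delta_pos": [2, 0, 75], "roll": 0, "jaw": 58}
    - {"delta_pos": [2, 0, 75], "roll": 0, "jaw": 40}
    - {"delta_pos": [2, 0, 75], "roll": 0, "jaw": 30}
    - {"delta_pos": [2, 0, 75], "roll": 0, "jaw": 20}
    - {"delta_pos": [2, 0, 75], "roll": 0, "jaw": 20}
    - {"delta_pos": [2, 0, 75], "roll": 0, "jaw": 20}
  squeeze: 25

```text
time_s: 3.5
ee_pos: [573.9, -99.5, 76.0]
ee_rot: [180.0, 0.1, 167.2]
force: [0.6, 0.6, 3.4]
gripper_width: 25.7
gripper_force: 25.0
```

arm_command:
  rows:
    - {"delta_pos": [3, 0, -4], "roll": 0, "jaw": 20}
    - {"delta_pos": [7, 0, -10], "roll": 0, "jaw": 20}
    - {"delta_pos": [14, 0, -20], "roll": 0, "jaw": 20}
    - {"delta_pos": [21, 0, -30], "roll": 0, "jaw": 20}
    - {"delta_pos": [30, 0, -43], "roll": 0, "jaw": 20}
    - {"delta_pos": [36, 0, -65], "roll": 0, "jaw": 20}
    - {"delta_pos": [40, 0, -90], "roll": 0, "jaw": 20}
    - {"delta_pos": [40, 0, -115], "roll": 0, "jaw": 20}
    - {"delta_pos": [40, 0, -130], "roll": 0, "jaw": 20}
    - {"delta_pos": [40, 0, -134], "roll": 0, "jaw": 20}
    - {"delta_pos": [40, 0, -134], "roll": 0, "jaw": 20}
    - {"delta_pos": [40, 0, -134], "roll": 0, "jaw": 20}

```text
time_s: 4.5
ee_pos: [532.6, -90.5, 207.8]
ee_rot: [-180.0, -0.2, 167.2]
force: [-0.9, -0.2, -4.6]
gripper_width: 26.1
gripper_force: 25.0
```

Run:
```python
from h import *
to([505.5,139.4,200],210)
print(env.state()['force'],env.state()['qpos'])
d=wr('w3')
cv2.imwrite('pics/w3c.png',cv2.resize(d['img'][100:330,120:420],None,fx=2,fy=2))
```

```text
delta [ 77.2 218.2   8.1] roll -8.56 now [532.6 -90.5 207.8] [-180.     -0.2   167.22] t 4.5
[-0.90977219 -0.23980926 -4.63937866] [-1.08682808e+01  1.55216266e+01  9.45900338e+01  3.79250241e-03
  7.00881457e+01 -8.80909796e+01]
```

View pics/w3c.png

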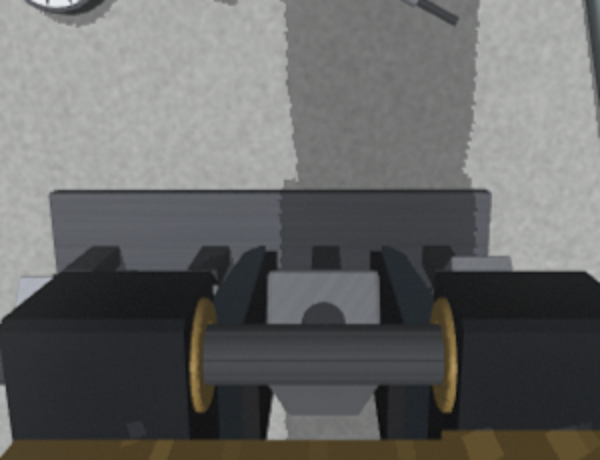

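The bar is held between the fingers and lifted clear, with the wrist carrying -4.6 N. I'll carry it over the anvil.

arm_command:
  rows:
    - {"delta_pos": [6, 16, 4], "roll": -0.6, "jaw": 20}
    - {"delta_pos": [14, 40, 8], "roll": -1.6, "jaw": 20}
    - {"delta_pos": [25, 70, 8], "roll": -2.8, "jaw": 20}
    - {"delta_pos": [36, 102, 8], "roll": -4, "jaw": 20}
    - {"delta_pos": [48, 135, 8], "roll": -5.2, "jaw": 20}
    - {"delta_pos": [59, 168, 8], "roll": -6.4, "jaw": 20}
    - {"delta_pos": [68, 194, 8], "roll": -7.5, "jaw": 20}
    - {"delta_pos": [75, 211, 8], "roll": -8.2, "jaw": 20}
    - {"delta_pos": [77, 218, 8], "roll": -8.56, "jaw": 20}
    - {"delta_pos": [77, 218, 8], "roll": -8.56, "jaw": 20}
    - {"delta_pos": [77, 218, 8], "roll": -8.56, "jaw": 20}
    - {"delta_pos": [77, 218, 8], "roll": -8.56, "jaw": 20}

```text
time_s: 5.55
ee_pos: [507.2, 137.6, 200.3]
ee_rot: [-180.0, -0.1, -150.1]
force: [-0.4, -0.3, -4.7]
gripper_width: 25.7
gripper_force: 25.0
```

```bash
cat >> h.py <<'E'
def tilt(n):
    s=env.state();d=wr(n);p=pts(d);R=Ro.from_euler('xyz',s['ee_rot'],degrees=True).as_matrix()
    q=((p.reshape(-1,3)-s['ee_pos'])@R).reshape(p.shape)  # tool frame
    g=q.copy(); m=(abs(q[...,1])<11)&(abs(q[...,0])<45)&(q[...,2]<5)&(q[...,2]>-60)
    v,u=np.nonzero(m); P=q[m]
    # local normals by segments: RANSAC over planes containing tool y
    best=None;rng=np.random.default_rng(0);xz=P[:,[0,2]]
    res=[]
    rest=xz
    for k in range(2):
        b=(0,)
        for _ in range(400):
            i,j=rng.choice(len(rest),2,False);e=rest[j]-rest[i];L=np.hypot(*e)
            if L<6: continue
            nn=np.array([-e[1],e[0]])/L;inl=abs((rest-rest[i])@nn)<0.8
            if inl.sum()>b[0]: b=(inl.sum(),inl)
        Q=rest[b[1]];c=Q.mean(0);dr=np.linalg.svd(Q-c,full_matrices=False)[2][0]
        print('plane n',b[0],'centre xz',np.round(c,1),'angle',round(np.degrees(np.arctan2(dr[1],dr[0]))%180,1),'x',Q.min(0).round(1),Q.max(0).round(1))
        rest=rest[~b[1]]
        if len(rest)<30: break
    print(s['force'].round(1),s['gripper_width'],s['gripper_force'])
E
python3 - <<'E'
from h import *
tilt('w4')
to([505.5,139.4,97],210)
E
```

```text
plane n 1015 centre xz [ 16.  -35.4] angle 37.5 x [ 11.  -39.7] [ 21.2 -30.7]
plane n 465 centre xz [-16.  -23.3] angle 125.0 x [-34.4 -43.3] [-2.2  3.3]
[-0.4 -0.3 -4.7] 25.739818008501857 24.998579621315002
delta [  0.5   2.5 103.5] roll -0.02 now [507.3 137.6 200.5] [-1.7999e+02 -6.0000e-02 -1.5009e+02] t 5.6
```

arm_command:
  rows:
    - {"delta_pos": [0, 1, 15], "roll": 0, "jaw": 20}
    - {"delta_pos": [0, 2, 40], "roll": 0, "jaw": 20}
    - {"delta_pos": [0, 2, 65], "roll": 0, "jaw": 20}
    - {"delta_pos": [0, 2, 85], "roll": 0, "jaw": 20}
    - {"delta_pos": [0, 2, 96], "roll": 0, "jaw": 20}
    - {"delta_pos": [0, 2, 102], "roll": 0, "jaw": 20}
    - {"delta_pos": [0, 2, 102], "roll": 0, "jaw": 20}
    - {"delta_pos": [0, 2, 102], "roll": 0, "jaw": 20}
    - {"delta_pos": [0, 2, 102], "roll": 0, "jaw": 20}

```text
time_s: 6.35
ee_pos: [507.3, 140.4, 100.0]
ee_rot: [-180.0, 0.1, -150.0]
force: [0.2, -0.3, -3.6]
gripper_width: 25.8
gripper_force: 25.0
```

arm_command:
  rows:
    - {"delta_pos": [0, 0, 0], "roll": 0, "jaw": 20}
    - {"delta_pos": [0, 0, 0], "roll": 0, "jaw": 20}
    - {"delta_pos": [0, 0, 0], "roll": 0, "jaw": 20}
  squeeze: 10

```text
time_s: 6.6
ee_pos: [506.6, 140.6, 99.6]
ee_rot: [-180.0, 0.1, -150.0]
force: [-0.6, -0.0, -3.9]
gripper_width: 26.0
gripper_force: 10.0
```

Run:
```python
from h import *
tilt('w5')
to([505.5,139.4,97],210)
```

```text
plane n 1046 centre xz [ 16.  -35.4] angle 37.7 x [ 11.  -39.7] [ 21.2 -30.7]
plane n 467 centre xz [-16.  -23.2] angle 124.9 x [-34.4 -43. ] [-2.4  3.3]
[-0.6 -0.  -3.9] 25.995577228746388 9.99897614121437
delta [ 1.5 -0.5  2.4] roll 0.01 now [506.5 140.6  99.5] [-1.7999e+02  6.0000e-02 -1.4997e+02] t 6.65
```

Not turning at 10 N, so I'll lower the grip further in steps.

arm_command:
  rows:
    - {"delta_pos": [0, 0, 0], "roll": 0, "jaw": 20}
    - {"delta_pos": [0, 0, 0], "roll": 0, "jaw": 20}
    - {"delta_pos": [0, 0, 0], "roll": 0, "jaw": 20}
  squeeze: 6

```text
time_s: 6.9
ee_pos: [506.3, 140.6, 99.0]
ee_rot: [180.0, 0.0, -150.0]
force: [-0.1, 0.1, -3.2]
gripper_width: 26.2
gripper_force: 6.0
```

Run:
```python
from h import *
tilt('w6')
```

```text
plane n 1065 centre xz [ 16.  -35.4] angle 37.0 x [ 11.  -39.7] [ 21.2 -30.7]
plane n 465 centre xz [-16.1 -23.1] angle 124.9 x [-34.9 -43. ] [-2.3  4.1]
[-0.1  0.1 -3.2] 26.17037148406784 5.999731421470642
```

arm_command:
  rows:
    - {"delta_pos": [8, 0, 0], "roll": 0, "jaw": 20}
    - {"delta_pos": [22, 0, 0], "roll": 0, "jaw": 20}
    - {"delta_pos": [38, -0.5, 0], "roll": 0, "jaw": 20}
    - {"delta_pos": [46, -0.5, 0], "roll": 0, "jaw": 20}
    - {"delta_pos": [48, -0.5, 2], "roll": 0, "jaw": 20}
    - {"delta_pos": [48, -0.5, 5], "roll": 0, "jaw": 20}
    - {"delta_pos": [48, -0.5, 8], "roll": 0, "jaw": 20}
    - {"delta_pos": [48, -0.5, 8], "roll": 0, "jaw": 20}
    - {"delta_pos": [48, -0.5, 8], "roll": 0, "jaw": 20}
  squeeze: 10

```text
time_s: 7.7
ee_pos: [465.5, 116.4, 90.7]
ee_rot: [180.0, 0.0, -150.0]
force: [0.7, 0.0, -3.3]
gripper_width: 26.0
gripper_force: 10.0
```

arm_command:
  rows:
    - {"delta_pos": [0, 0, 1], "roll": 0, "jaw": 20}
    - {"delta_pos": [0, 0, 2], "roll": 0, "jaw": 20}
    - {"delta_pos": [0, 0, 2], "roll": 0, "jaw": 20}

```text
time_s: 7.95
ee_pos: [465.1, 116.2, 88.7]
ee_rot: [180.0, -0.0, -150.0]
force: [-0.3, -0.0, -4.8]
gripper_width: 26.2
gripper_force: 10.0
```

Run:
```python
from h import *
tilt('w7')
to([464.8,115.9,87.4],210)
```

```text
plane n 1034 centre xz [ 16.1 -35.3] angle 36.5 x [ 10.9 -39.5] [ 21.3 -30.8]
plane n 466 centre xz [-16.1 -23.1] angle 124.9 x [-34.5 -43.1] [-2.3  3.4]
[-0.3 -0.  -4.8] 26.23071589373278 9.999683797359467
delta [ 0.4 -0.1  1.4] roll 0.01 now [465.1 116.2  88.8] [ 1.7999e+02 -1.0000e-02 -1.4997e+02] t 8.0
```

arm_command:
  rows:
    - {"delta_pos": [0, 0, 0.5], "roll": 0, "jaw": 20}
    - {"delta_pos": [0, 0, 1], "roll": 0, "jaw": 20}
    - {"delta_pos": [0, 0, 1.5], "roll": 0, "jaw": 20}
    - {"delta_pos": [0, 0, 2], "roll": 0, "jaw": 20}
    - {"delta_pos": [0, 0, 2], "roll": 0, "jaw": 20}

```text
time_s: 8.42
ee_pos: [464.9, 116.1, 86.9]
ee_rot: [180.0, -0.0, -150.0]
force: [-0.4, 0.4, -4.5]
gripper_width: 25.8
gripper_force: 10.0
```

arm_command:
  rows:
    - {"delta_pos": [0, 0, 0.5], "roll": 0, "jaw": 20}
    - {"delta_pos": [0, 0, 1], "roll": 0, "jaw": 20}
    - {"delta_pos": [0, 0, 1.5], "roll": 0, "jaw": 20}
    - {"delta_pos": [0, 0, 1.5], "roll": 0, "jaw": 20}

```text
time_s: 8.75
ee_pos: [465.1, 116.1, 86.0]
ee_rot: [-180.0, 0.0, -150.0]
force: [-1.8, 0.2, 3.2]
gripper_width: 26.2
gripper_force: 10.0
```

arm_command:
  rows:
    - {"delta_pos": [0, 0, 0.5], "roll": 0, "jaw": 20}
    - {"delta_pos": [0, 0, 1], "roll": 0, "jaw": 20}
    - {"delta_pos": [0, 0, 1], "roll": 0, "jaw": 20}

```text
time_s: 9.0
ee_pos: [465.0, 116.1, 85.7]
ee_rot: [-180.0, 0.0, -150.0]
force: [-4.3, -1.2, 8.6]
gripper_width: 26.0
gripper_force: 10.0
```

In contact now. I'll turn the bar upright by moving the grip on an arc about the bottom edge.

arm_command:
  rows:
    - {"delta_pos": [-2, 0, -0.9], "roll": 0, "jaw": 20}
    - {"delta_pos": [-4, 0, -1.8], "roll": 0, "jaw": 20}
    - {"delta_pos": [-6, 0, -2.6], "roll": 0, "jaw": 20}
    - {"delta_pos": [-8.5, 0, -3.4], "roll": 0, "jaw": 20}
    - {"delta_pos": [-11, 0, -4.2], "roll": 0, "jaw": 20}
    - {"delta_pos": [-13, 0, -4.8], "roll": 0, "jaw": 20}
    - {"delta_pos": [-13, 0, -4.8], "roll": 0, "jaw": 20}
  squeeze: 7

```text
time_s: 9.58
ee_pos: [477.1, 123.1, 89.3]
ee_rot: [-180.0, 0.1, -150.0]
force: [-1.7, 0.2, 2.9]
gripper_width: 25.8
gripper_force: 7.0
```

Run:
```python
from h import *
tilt('w8')
to([505.5,139.4,94],210)
```

```text
plane n 1084 centre xz [ 14.3 -39.8] angle 25.4 x [ -1.9 -47.8] [ 21.7 -35.5]
plane n 234 centre xz [ 14.7 -40.8] angle 25.3 x [ -1.  -48.5] [ 21.6 -37.2]
[-1.7  0.2  2.9] 25.79812846339411 7.00015090405941
delta [-32.8  -0.1  -4.6] roll 0.0 now [477.  123.1  89.4] [-1.8000e+02  9.0000e-02 -1.4998e+02] t 9.63
```

The bar is following the arc, with tilt down to 25°. I'll continue to upright.

arm_command:
  rows:
    - {"delta_pos": [-2.5, 0, -0.6], "roll": 0, "jaw": 20}
    - {"delta_pos": [-5, 0, -1.1], "roll": 0, "jaw": 20}
    - {"delta_pos": [-7.5, 0, -1.6], "roll": 0, "jaw": 20}
    - {"delta_pos": [-10, 0, -2], "roll": 0, "jaw": 20}
    - {"delta_pos": [-13, 0, -2.4], "roll": 0, "jaw": 20}
    - {"delta_pos": [-16, 0, -2.7], "roll": 0, "jaw": 20}
    - {"delta_pos": [-19, 0, -2.8], "roll": 0, "jaw": 20}
    - {"delta_pos": [-22, 0, -2.8], "roll": 0, "jaw": 20}
    - {"delta_pos": [-25, 0, -2.7], "roll": 0, "jaw": 20}
    - {"delta_pos": [-28, 0, -2.5], "roll": 0, "jaw": 20}
    - {"delta_pos": [-28, 0, -2.5], "roll": 0, "jaw": 20}

```text
time_s: 10.55
ee_pos: [501.6, 137.2, 91.9]
ee_rot: [-180.0, 0.1, -150.0]
force: [-0.4, 0.1, -0.0]
gripper_width: 25.9
gripper_force: 7.0
```

Run:
```python
from h import *
tilt('w9')
to([505.5,139.4,94],210)
```

```text
plane n 1060 centre xz [ 16.4 -25.7] angle 96.3 x [ 12.6 -44.8] [18.8  4.9]
plane n 910 centre xz [  4.3 -45. ] angle 6.7 x [ -6.8 -46.9] [ 19.  -42.7]
[-0.4  0.1 -0. ] 25.93678939485755 7.000047415494919
delta [-4.5 -0.1 -2.1] roll 0.0 now [501.6 137.2  91.9] [-1.8000e+02  1.3000e-01 -1.4998e+02] t 10.6
```

arm_command:
  rows:
    - {"delta_pos": [-2, 0, 0.2], "roll": 0, "jaw": 20}
    - {"delta_pos": [-4, 0, 0.5], "roll": 0, "jaw": 20}
    - {"delta_pos": [-6, 0, 0.9], "roll": 0, "jaw": 20}
    - {"delta_pos": [-6.5, 0, 1.5], "roll": 0, "jaw": 20}
    - {"delta_pos": [-6.5, 0, 2], "roll": 0, "jaw": 20}
    - {"delta_pos": [-6.5, 0, 2], "roll": 0, "jaw": 20}
  squeeze: 6

```text
time_s: 11.1
ee_pos: [507.5, 140.6, 90.6]
ee_rot: [-180.0, 0.2, -150.0]
force: [0.2, 1.0, 5.7]
gripper_width: 26.3
gripper_force: 6.0
```

Run:
```python
from h import *
tilt('w10')
to([505.5,139.4,94],210)
```

```text
plane n 1447 centre xz [ 16.5 -25.9] angle 91.8 x [ 15.1 -46.4] [17.6  5. ]
plane n 885 centre xz [  0.4 -45.9] angle 2.3 x [ -8.3 -47. ] [ 17.6 -44.4]
[0.2 1.  5.7] 26.254739771161333 6.0002924501895905
delta [ 2.3 -0.  -3.4] roll 0.0 now [507.4 140.6  90.6] [-179.99    0.2  -150.  ] t 11.15
```

arm_command:
  rows:
    - {"delta_pos": [-1, 0, 0.5], "roll": 0, "jaw": 20}
    - {"delta_pos": [-1.5, 0, 1], "roll": 0, "jaw": 20}
    - {"delta_pos": [-1.5, 0, 1.5], "roll": 0, "jaw": 20}
    - {"delta_pos": [-1.5, 0, 1.5], "roll": 0, "jaw": 20}
  squeeze: 4

```text
time_s: 11.48
ee_pos: [509.0, 141.5, 89.2]
ee_rot: [-180.0, 0.2, -150.0]
force: [0.3, 2.3, 4.6]
gripper_width: 26.0
gripper_force: 4.0
```

Run:
```python
from h import *
tilt('w11')
```

```text
plane n 1637 centre xz [ 16.2 -26.8] angle 90.3 x [ 15.4 -48. ] [17.  5.]
plane n 920 centre xz [ -2.3 -47.1] angle 1.1 x [ -9.2 -48. ] [ 17.1 -45.9]
[0.3 2.3 4.6] 26.03247081171624 4.000209644436836
```

Upright. Releasing and rising.

arm_command:
  rows:
    - {"delta_pos": [0, 0, -0.5], "roll": 0, "jaw": 30}
    - {"delta_pos": [0, 0, -0.5], "roll": 0, "jaw": 34}
    - {"delta_pos": [0, 0, -0.5], "roll": 0, "jaw": 40}
    - {"delta_pos": [0, 0, -0.5], "roll": 0, "jaw": 50}
    - {"delta_pos": [0, 0, -0.5], "roll": 0, "jaw": 60}
    - {"delta_pos": [0, 0, -10], "roll": 0, "jaw": 60}
    - {"delta_pos": [0, 0, -30], "roll": 0, "jaw": 60}
    - {"delta_pos": [0, 0, -60], "roll": 0, "jaw": 60}
    - {"delta_pos": [0, 0, -95], "roll": 0, "jaw": 60}
    - {"delta_pos": [0, 0, -130], "roll": 0, "jaw": 60}
    - {"delta_pos": [0, 0, -165], "roll": 0, "jaw": 60}
    - {"delta_pos": [0, 0, -195], "roll": 0, "jaw": 60}
    - {"delta_pos": [0, 0, -215], "roll": 0, "jaw": 60}
    - {"delta_pos": [0, 0, -215], "roll": 0, "jaw": 60}
    - {"delta_pos": [0, 0, -215], "roll": 0, "jaw": 60}

```text
time_s: 12.78
ee_pos: [507.7, 140.7, 304.8]
ee_rot: [-180.0, 0.2, -150.0]
force: [-0.1, 0.5, -0.5]
gripper_width: 54.9
gripper_force: 0.0
```

Run:
```python
from h import *
print(env.state()['ee_pos'])
d=wr('w12');p=pts(d).reshape(-1,3)
m=(abs(p[:,0]-505)<40)&(abs(p[:,1]-139)<40)
a=p[m&(p[:,2]>131)&(p[:,2]<140)];print('bar top',len(a),np.median(a,0),cv2.minAreaRect(a[:,:2].astype(np.float32)))
a=p[m&(p[:,2]>31)&(p[:,2]<39)];print('anvil',cv2.minEnclosingCircle(a[:,:2].astype(np.float32)))
t=save('t2','top');P=pts(t).reshape(-1,3)
m=(abs(P[:,0]-505)<40)&(abs(P[:,1]-139)<40)
a=P[m&(P[:,2]>128)&(P[:,2]<142)];print('top: bar',len(a),np.median(a,0) if len(a) else'')
for nm,Q in(('w',p),('t',P)):
    m=(Q[:,0]<560)&(Q[:,0]>500)&(Q[:,1]>250)&(Q[:,1]<310)&(Q[:,2]>276)&(Q[:,2]<292);print('handle',nm,m.sum(),np.median(Q[m],0) if m.any() else '')
    m=(Q[:,0]<660)&(Q[:,0]>620)&(Q[:,1]>110)&(Q[:,1]<170)&(Q[:,2]>254)&(Q[:,2]<266);print('col',nm,m.sum(),np.median(Q[m],0) if m.any() else '')
    m=(Q[:,0]<570)&(Q[:,0]>520)&(Q[:,1]>210)&(Q[:,1]<262)&(Q[:,2]>225)&(Q[:,2]<250);print('dial',nm,m.sum(),np.median(Q[m],0) if m.any() else '')
cv2.imwrite('pics/c3.png',np.hstack([cv2.resize(d['img'],(400,300)),cv2.resize(t['img'][150:255,130:270],(400,300),interpolation=cv2.INTER_CUBIC)]))
```

```text
[507.68205535 140.66445891 304.76448545]
bar top 568 [506.62584994 140.51633161 136.05606921] ((507.1935729980469, 140.71214294433594), (26.290340423583984, 25.320791244506836), 30.137351989746094)
anvil ((505.7102355957031, 139.4132080078125), 41.8491096496582)
top: bar 58 [505.58479356 138.86269024 134.58895878]
handle w 0 
col w 0 
dial w 0 
handle t 0 
col t 75 [644.29288803 141.16324448 260.02270475]
dial t 0
```

View pics/c3.png

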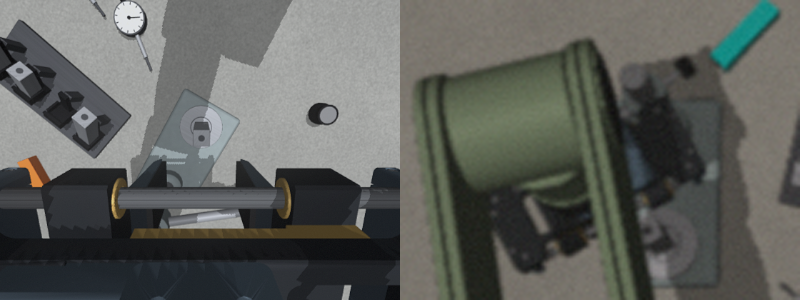

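The wrist view on the left shows the bar standing on the anvil at about (203,132). By depth it is about 1.5 mm from the anvil centre. The right panel shows the arm covering the stand. Next I'll hover over the handle.

```bash
python3 -c "
from h import *
to([528.5,283,310],128.5)"
```

```text
delta [-90.2 112.6  -7.8] roll 16.3 now [506.7 140.4 302.3] [ 1.7996e+02 -1.2000e-01 -1.4998e+02] t 12.88
```

arm_command:
  rows:
    - {"delta_pos": [-3, 4, -8], "roll": 1, "jaw": 75}
    - {"delta_pos": [-12, 15, -10], "roll": 2.3, "jaw": 75}
    - {"delta_pos": [-24, 30, -10], "roll": 3.7, "jaw": 75}
    - {"delta_pos": [-36, 45, -10], "roll": 5.1, "jaw": 75}
    - {"delta_pos": [-48, 60, -10], "roll": 6.5, "jaw": 75}
    - {"delta_pos": [-56, 70, -10], "roll": 7.9, "jaw": 75}
    - {"delta_pos": [-64, 80, -10], "roll": 9.3, "jaw": 75}
    - {"delta_pos": [-72, 90, -10], "roll": 10.7, "jaw": 75}
    - {"delta_pos": [-80, 100, -10], "roll": 12.1, "jaw": 75}
    - {"delta_pos": [-86, 107, -10], "roll": 13.5, "jaw": 75}
    - {"delta_pos": [-90, 113, -10], "roll": 14.9, "jaw": 75}
    - {"delta_pos": [-90, 113, -10], "roll": 16, "jaw": 75}
    - {"delta_pos": [-90, 113, -10], "roll": 16.3, "jaw": 75}
    - {"delta_pos": [-90, 113, -10], "roll": 16.3, "jaw": 75}
    - {"delta_pos": [-90, 113, -10], "roll": 16.3, "jaw": 75}

```text
time_s: 14.13
ee_pos: [528.3, 283.3, 311.7]
ee_rot: [-179.8, -0.0, 128.6]
force: [0.8, -0.0, -1.0]
gripper_width: 68.5
gripper_force: 0.0
```

Run:
```python
from h import *
s=env.state();print(s['ee_pos'],s['ee_rot'])
d=wr('w13');p=pts(d);q=p.reshape(-1,3)
m=(abs(q[:,0]-528)<40)&(abs(q[:,1]-283)<40)&(q[:,2]>190)&(q[:,2]<295);a=q[m]
print(m.sum(),a.min(0),a.max(0))
b=a[a[:,2]>280];print('top',len(b),np.median(b,0),b.min(0),b.max(0)) if len(b) else 0
for X in([528.5,283,285],): print(proj(d,np.array(X)))
cv2.imwrite('pics/w13c.png',cv2.resize(d['img'],(784,588)))
```

```text
[528.33995095 283.26020771 311.71319595] [-1.79831333e+02 -3.70121375e-02  1.28576970e+02]
1682 [522.24436366 243.00007024 190.25601364] [567.9395357  292.22280059 287.72674719]
top 440 [529.42394387 285.2805165  285.56529764] [522.30597196 277.21747579 280.44359652] [537.71211054 291.98396763 287.72674719]
(np.float64(282.29699306547866), np.float64(237.0118625600929))
```

View pics/w13c.png

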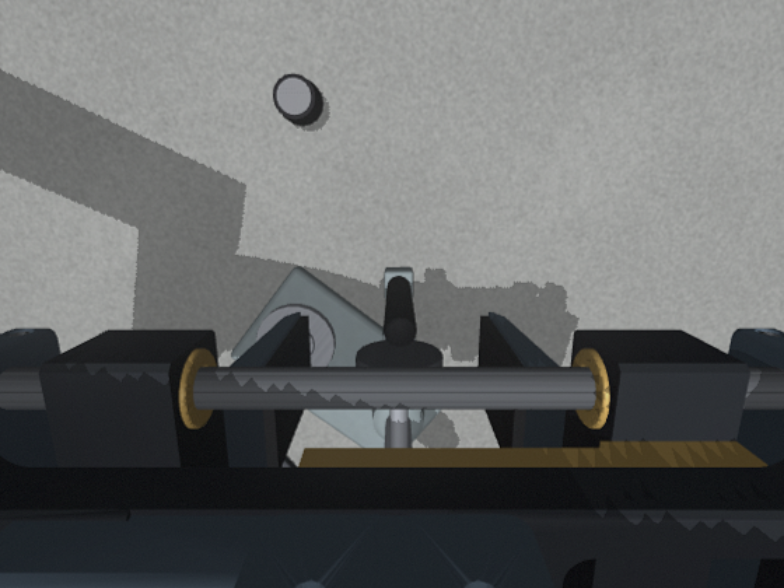

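The picture shows the handle top at about (399,330), centred between the fingers, with its arm in line with the tool's x. The measured handle position is (529.9,284.6). I'll descend and take hold of it.

arm_command:
  rows:
    - {"delta_pos": [0, 2, 12], "roll": 0, "jaw": 70}
    - {"delta_pos": [0, 2, 35], "roll": 0, "jaw": 60}
    - {"delta_pos": [0, 2, 57], "roll": 0, "jaw": 50}
    - {"delta_pos": [0, 2, 68], "roll": 0, "jaw": 40}
    - {"delta_pos": [0, 2, 69], "roll": 0, "jaw": 30}
    - {"delta_pos": [0, 2, 69], "roll": 0, "jaw": 20}
    - {"delta_pos": [0, 2, 69], "roll": 0, "jaw": 10}
    - {"delta_pos": [0, 2, 69], "roll": 0, "jaw": 5}
    - {"delta_pos": [0, 2, 69], "roll": 0, "jaw": 5}
    - {"delta_pos": [0, 2, 69], "roll": 0, "jaw": 5}
  squeeze: 10

```text
time_s: 15.02
ee_pos: [530.9, 284.9, 245.7]
ee_rot: [179.9, 0.0, 128.5]
force: [0.3, -0.3, 3.5]
gripper_width: 15.9
gripper_force: 10.0
```

Run:
```python
from h import *
s=env.state();print(s['gripper_width'],s['force'])
# arc about the column in the tool frame
C=np.array([645.3,140.6]);p=s['ee_pos'][:2];v=p-C;f0=np.degrees(np.arctan2(v[1],-v[0]));r=np.hypot(*v);print(f0,r)
R=Ro.from_euler('xyz',s['ee_rot'],degrees=True).as_matrix()
for f in np.linspace(f0,-.3,18)[1:]:
    a=np.radians(f);w=C+r*np.array([-np.cos(a),np.sin(a)]);print(np.round(R.T@np.append(w-p,0),1),round(-(f0-f)/5,2))
```

```text
15.871474441322052 [ 0.31359133 -0.34849384  3.53747595]
51.59880060953566 184.18462428904027
[-0.2 -9.8 -0. ] -0.61
[ -1.  -19.6  -0. ] -1.22
[ -2.3 -29.3  -0.1] -1.83
[ -4.1 -39.   -0.1] -2.44
[ -6.4 -48.5  -0.1] -3.05
[ -9.2 -57.9  -0.1] -3.66
[-12.5 -67.1  -0.2] -4.27
[-16.3 -76.2  -0.2] -4.88
[-20.6 -85.   -0.2] -5.5
[-25.3 -93.6  -0.2] -6.11
[ -30.5 -101.9   -0.2] -6.72
[ -36.1 -110.    -0.3] -7.33
[ -42.2 -117.7   -0.3] -7.94
[ -48.6 -125.1   -0.3] -8.55
[ -55.5 -132.1   -0.3] -9.16
[ -62.7 -138.8   -0.3] -9.77
[ -70.2 -145.1   -0.3] -10.38
```

arm_command:
  rows:
    - {"delta_pos": [0, -4, 0], "roll": -0.25, "jaw": 5}
    - {"delta_pos": [-0.3, -10, 0], "roll": -0.61, "jaw": 5}
    - {"delta_pos": [-1, -19.6, 0], "roll": -1.22, "jaw": 5}
    - {"delta_pos": [-2.3, -29.3, 0], "roll": -1.83, "jaw": 5}
    - {"delta_pos": [-4.1, -39, 0], "roll": -2.44, "jaw": 5}
    - {"delta_pos": [-6.4, -48.5, 0], "roll": -3.05, "jaw": 5}
    - {"delta_pos": [-9.2, -57.9, 0], "roll": -3.66, "jaw": 5}
    - {"delta_pos": [-12.5, -67.1, 0], "roll": -4.27, "jaw": 5}
    - {"delta_pos": [-16.3, -76.2, 0], "roll": -4.88, "jaw": 5}
    - {"delta_pos": [-20.6, -85, 0], "roll": -5.5, "jaw": 5}
    - {"delta_pos": [-25.3, -93.6, 0], "roll": -6.11, "jaw": 5}
    - {"delta_pos": [-30.5, -101.9, 0], "roll": -6.72, "jaw": 5}
    - {"delta_pos": [-36.1, -110, 0], "roll": -7.33, "jaw": 5}
    - {"delta_pos": [-42.2, -117.7, 0], "roll": -7.94, "jaw": 5}
    - {"delta_pos": [-48.6, -125.1, 0], "roll": -8.55, "jaw": 5}
    - {"delta_pos": [-55.5, -132.1, 0], "roll": -9.16, "jaw": 5}
    - {"delta_pos": [-62.7, -138.8, 0], "roll": -9.77, "jaw": 5}
    - {"delta_pos": [-67.5, -143, 0], "roll": -10.15, "jaw": 5}
    - {"delta_pos": [-70.2, -145.1, 0], "roll": -10.35, "jaw": 5}
    - {"delta_pos": [-70.2, -145.1, 0], "roll": -10.35, "jaw": 5}

```text
time_s: 16.68
ee_pos: [461.4, 139.0, 245.6]
ee_rot: [180.0, 0.2, -179.7]
force: [1.1, -1.6, 6.0]
gripper_width: 15.5
gripper_force: 10.0
```

arm_command:
  rows:
    - {"delta_pos": [0, 0, 0], "roll": 0, "jaw": 5}
    - {"delta_pos": [0, 0, 0], "roll": 0, "jaw": 5}
    - {"delta_pos": [0, 0, 0], "roll": 0, "jaw": 5}

```text
time_s: 16.93
ee_pos: [461.4, 139.0, 245.6]
ee_rot: [-180.0, 0.2, -179.7]
force: [1.0, -1.2, 6.7]
gripper_width: 15.9
gripper_force: 10.0
```

arm_command:
  rows:
    - {"delta_pos": [0, 0, 0], "roll": 0, "jaw": 25}
    - {"delta_pos": [0, 0, 0], "roll": 0, "jaw": 40}
    - {"delta_pos": [0, 0, 0], "roll": 0, "jaw": 55}
    - {"delta_pos": [0, 0, 0], "roll": 0, "jaw": 65}
    - {"delta_pos": [0, 0, 0], "roll": 0, "jaw": 65}
    - {"delta_pos": [0, 0, -10], "roll": 0, "jaw": 65}
    - {"delta_pos": [0, 0, -30], "roll": 0, "jaw": 65}
    - {"delta_pos": [0, 0, -60], "roll": 0, "jaw": 65}
    - {"delta_pos": [0, 0, -90], "roll": 0, "jaw": 65}
    - {"delta_pos": [30, 0, -110], "roll": 0, "jaw": 65}
    - {"delta_pos": [60, 0, -110], "roll": 0, "jaw": 65}
    - {"delta_pos": [90, 0, -110], "roll": 0, "jaw": 65}
    - {"delta_pos": [110, 0, -110], "roll": 0, "jaw": 65}
    - {"delta_pos": [110, 0, -110], "roll": 0, "jaw": 65}
    - {"delta_pos": [110, 0, -110], "roll": 0, "jaw": 65}

```text
time_s: 18.18
ee_pos: [350.2, 138.9, 355.4]
ee_rot: [180.0, 0.2, -179.7]
force: [0.9, 0.1, -0.6]
gripper_width: 59.0
gripper_force: 0.0
```

Run:
```python
from h import *
s=env.state();print(s['time_s'],s['ee_pos'],s['force'])
t=save('t3','top');sc=save('s3','scene')
for n,d in(('top',t),('scene',sc)):
    Q=pts(d).reshape(-1,3)
    for k,lo,hi,x0,x1 in(('handle',270,290,430,490),('dial',215,250,488,520),('bar',60,138,480,530),('col',254,266,620,665)):
        m=(Q[:,0]>x0)&(Q[:,0]<x1)&(abs(Q[:,1]-140)<40)&(Q[:,2]>lo)&(Q[:,2]<hi)
        if m.sum()>3: print(n,k,m.sum(),np.median(Q[m],0).round(1),Q[m].min(0).round(),Q[m].max(0).round())
cv2.imwrite('pics/c4.png',np.hstack([cv2.resize(sc['img'][230:330,260:420],(400,250),interpolation=cv2.INTER_CUBIC),cv2.resize(t['img'][160:260,170:330],(400,250),interpolation=cv2.INTER_CUBIC)]))
```

```text
18.1833 [350.22704972 138.94332521 355.3611208 ] [ 0.91919533  0.05668335 -0.62207301]
top handle 31 [458.8 139.9 284.8] [453. 132. 273.] [467. 147. 288.]
top dial 127 [503.8 136.1 238.8] [497. 113. 217.] [514. 164. 248.]
top bar 48 [497.8 132.1 104.1] [489. 125.  60.] [518. 147. 137.]
top col 75 [643.9 140.9 259.9] [631. 129. 255.] [659. 153. 265.]
scene handle 57 [467.3 139.7 282.9] [457. 131. 271.] [472. 145. 286.]
scene dial 248 [514.5 141.9 235.2] [501. 111. 215.] [520. 166. 246.]
scene bar 184 [518.9 145.3 115.2] [492. 134.  61.] [527. 157. 138.]
scene col 132 [649.9 139.8 259.5] [636. 126. 254.] [662. 153. 263.]
```

View pics/c4.png

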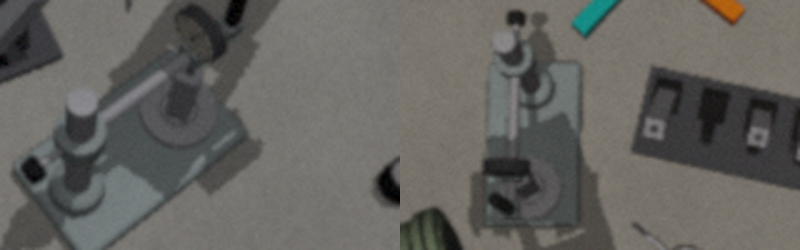

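The left panel shows the bar upright on the anvil at about (183,95) with the tip right above it. In the right panel the arm lies along the stand and the other bars are still in the rack. I'm handing it in.

```bash
python3 -c "
from workcell import env
print(env.job_done())"
```

```text
the job is handed in; nothing more can be done
None
```

I handed the job in at about 18 s of the 58 s allowed: the 100 mm bar stands upright within about 2 mm of the anvil centre, the indicator tip is over its top, and the gripper is clear; the hand-in returned no verdict.

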